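Load a terrine mould into the screw press and wind it down

TASK

The filled terrine mould is ready for pressing: pick it up, keeping it level, set it between the guide rails of the screw press and push it fully home against the back stop. Then wind the crank clockwise, turn after turn, until the sprung foot bears firmly on the mould's lid, let go, and leave the other things on the worktop where they are.

Things in the scene. Friction and masses are not known exactly. Their poses are not given: they have to be found in the camera images.
- seat (a point): Seat of the steel screw press, which is fixed: point on the tray's top face, 12 mm above the worktop, straight below the screw. x points from the loading end (towards the robot) to the back stop, z up along the screw axis. Tray: x -171 to +97 mm, y -75 to +75 mm. A mould pushed home against the stop is centred on this point within 1 or 2 mm.
- rail_mouth (a point): On the tray's top face, middle of the open loading end of the guide rails, 130 mm before the seat along its x; same axes as the seat. The two rails are 6 mm thick and stand 12 mm above the tray. Inner faces 88 mm apart here, closing evenly to 64 mm at x = -40 mm from the seat, then parallel up to the back stop.
- back_stop (a point): Middle of the face of the back stop, an upright plate 64 mm wide, reaching 24 mm above the tray, at the far end of the rails. Lies 81 mm beyond the seat along its x and 12 mm above the tray; same axes as the seat.
- bridge (a point): Middle of the bridge bar above the seat: 28 mm in the seat's x, 152 mm in its y, 22 mm high; this point lies 141 mm above the tray. Cap nuts and the brass screw nut stand up to 12 mm above it. It rests on two 18 mm posts at seat x = 0, y = -60 and +60 mm.
- mould: Filled terrine mould, loose: straight steel box 160 mm long (its x), 56 mm wide (its y), 60 mm high, with a white press lid (149 x 45 mm) 8 mm proud of it, so 68 mm high in all; 0.4 to 0.75 kg, weight centred. Origin: centre of its underside, z up. Both ends alike: either may go in first. Stands left or right of the press.
- crank (a joint): Crank angle, rad; grows as the crank turns clockwise seen from above; stops at 0 and 14. Starts at 0 to 2.6. The crank sits on the screw and sinks with it, 10 mm a turn. Foot meets the lid of a seated mould at about 9.1; each rad more adds 4 N of spring force: 10.5 is firm, 11 to 13.5 good. Takes about 0.15 N m to turn and stays where it is left.
- crank_grip (a point): Middle of the crank's upright black grip, a flat block rigid with the crank (does not spin): 30 mm along the arm, 14 mm across, 44 mm high. 75 mm from the screw axis, 223 mm above the tray at crank angle 0. The arm below it, 18 mm wide, has its top 22 mm under this point. Bearing about the screw in the seat's frame, x towards y: 1.3 rad minus crank angle.
- foot: Round steel pressing foot, 46 mm diameter, hanging on a spring under the screw (spring 2500 N/m, up to 10 mm travel). Its origin has no meaning; see foot_face.
- foot_face (a point): Centre of the underside of the foot; 82.5 mm above the seat at crank angle 0 (14.5 mm above the lid of a seated mould), sinking 10 mm per turn of the crank until it meets the lid. So at the start a mould passes under it only if lifted less than 10 mm off the tray.
- aubergine: Half-peeled aubergine lying on the worktop, about 220 x 96 x 96 mm. Bystander, on the other side of the press than the mould. Origin under its middle; its length lies along x.
- oil: Green oil bottle standing upright, 64 mm diameter, 250 mm high. Bystander beside the far end of the press, left or right. Origin: centre of its underside.
- jar: Glass jar standing upright with a brass-coloured lid, 76 mm diameter, 115 mm high. Bystander beside the far end of the press, on the other side from the bottle. Origin: centre of its underside.
- grater: White hand grater with a peeler head lying flat beyond the press, 223 x 60 mm, 15 mm high. Bystander. Origin under the middle of its plate; its length lies along x.

How it is judged:
On the way, in this order (a step that is already met when the one before it is completed fails the run):
1. the mould stands on the press tray between the rails, fully home against the back stop (x of mould in the frame of seat between -0.006 and 0.006 m and y of mould in the frame of seat between -0.007 and 0.007 m and z of mould in the frame of seat below 0.004 m and angle between the x axis of mould and the x axis of seat, either way round below 0.1 rad), for 0.2 s.
2. the screw is wound down until the foot bears on the mould's lid with more than 5 N (contact force between foot and mould above 5 N and value of joint crank above 10 rad), for 0.2 s.
At the end, for the whole second after the job is handed in: The mould stands flat on the press tray within 6 mm of fully home and within 7 mm of the middle between the rails, straight within 0.1 rad, at rest; the crank is wound to more than 10.0 rad and at rest, and the foot bears on the mould's lid with more than 5 N (all of step 1 and all of step 2 and velocity of joint crank between -0.1 and 0.1 rad/s and linear speed of mould below 0.02 m/s); the robot touches nothing.
It fails at once if the filled mould is tilted by more than 0.4 rad (angle between mould's own z axis and vertical above 0.4 rad).
It fails at once if the aubergine, bottle, jar or grater is shifted by more than 30 mm (distance of any of aubergine, oil, jar, grater from where it was at the start of the episode above 0.03 m).
It also fails if it takes over 72 s, if anything falls off the work surface, if the arm or the gripper's body presses on something with over 40 N, if the wrist force passes 120 N, or if a joint passes its speed limit or range.

ROBOT

A 7-joint arm with a two-finger parallel gripper is mounted at the origin on the work surface. World frame = base frame: x ahead of the robot, y to its left, z up, the work surface at z = 0. Lengths are in m, angles in rad, forces in N, time in s.
With the tool pointing down it reaches from about 0.425 to 0.875 m from the base axis. Payload 4.7 kg.
Tool frame: the origin (TCP) lies between the finger pads; the fingertips stand 11 mm ahead of it and the grasp point (between the pads) lies 8 mm behind it; z points along the fingers, y is the line along which they close (so a half turn about z gives the same grasp; the last joint's range is limited). The gripper opens to 87 mm and grips with 3 to 60 N. Pads are 19 mm wide; open, the fingers measure 117 mm over their backs; the gripper's body (75 mm by 190 mm) begins 51 mm behind the grasp point.
Start: joints at [-1.167, 0.321, -0.07, 1.45, 0.023, 1.371, -0.057], TCP at [0.247, 0.601, 0.234] pointing down, gripper open.
Joint ranges: [-2.86, 2.86], [-0.3, 2.09], [-1.38, 1.24], [0.06, 2.45], [-1.56, 4.7], [0.09, 2.05], [-2.69, 2.69]. Speed limits (rad/s): [2.57, 2.57, 3.14, 3.14, 3.14, 3.14, 3.14].

INTERFACE

Orientations are given as a rotation vector (axis times angle).
In Python, from bench import ctrl gives the robot as it stands. The module is installed in compiled form; this text tells all that it offers.
- The arm moves only by the shell command python3 -m inch 'ROWS' [FORCE]. ROWS is JSON, a list of rows, each an object with "slide": the shift along the tool's x, y, z scaled (see below), a list of three; "angular": the turn, a rotation vector about the tool's x, y, z scaled (see below), a list of three; "claw": the opening, from -1 (shut) to 1 (fully open). In form: [{"slide": [tx, ty, tz], "angular": [rx, ry, rz], "claw": claw}, ...]. A call has 1 to 10 rows; each row is the pose to reach, as a shift and turn from the pose commanded when the call began, along the tool's axes at that moment; what a row does not reach only later rows make up. The controller multiplies each number of a shift by 0.25 m and each number of a turn by 30 degrees. A row lasts 1/10 s, in which the tool goes at most 50 mm and 8.59 degrees, less where a joint would pass 70% of its speed; a pose out of reach is approached as far as the arm can. A call with a number of a shift or a turn outside -1 to 1 is refused whole. A call with a gripper value outside its range is refused whole. The fingers move at their own pace and stop on an object; FORCE is the grip in N (left out, the last holds). Time passes only in rows, so rows that repeat a pose let the fingers close. It gives the time, the measured TCP pose, the force, the opening and the grip force at its end, in the units of the state.
- ctrl.get_state(): the state, without advancing time (a new reading comes with each control period).
- ctrl.get_image(name): name is "scene" or "side" or "wrist"; returns a dict with "color" (480x640x3 uint8, red, green, blue), "depth" (480x640 float32, m along the optical axis (not along the pixel's ray), 0 where there is no reading), "camera_matrix" (3x3 intrinsics, pixels), "extrinsics" (4x4, takes a point from camera to world coordinates); the wrist camera has in their place "tool_from_camera" (4x4, takes a point from camera to tool coordinates, whose origin is the TCP and whose axes are the flange's). Camera axes: x right, y up, looking along -z (the intrinsics and any distortion apply to the point x, -y, -z); pixel columns grow to the right and rows downward; lengths in m; the calibration is good to about 2 mm. A picture is of the moment at which its call begins: read the wrist's pose just before it.
- ctrl.close_job(): hands the job in; it is judged then, once.
Trained networks look in the newest picture that a camera, given by its name, has taken for a name from the list of things; names that differ only in an ending like _2 or _b are one class to them, and where a whole thing is asked for, a point or a joint stands for the part that bears it (a point fixed in the world has none). Each returns a list of dicts, best first, with "confidence" (0 to 1); they miss things now and then, are a little off and sometimes report something else, mostly with a low value. They report only what shows in the picture. A call takes as long as a camera call.
- ctrl.find_in(query, camera): "bbox" ([centre column, centre row, width, height] in pixels, round what is visible of it).
- ctrl.outline_of(query, camera): "mask" (480x640 bool, what is visible of it) and "bbox" ([centre column, centre row, width, height] in pixels, round what is visible of it).
The state is a dict: "time": time; "joint_positions": joint angles; "qd": joint speeds; "joint_torque": joint torques, N m; "position": TCP position; "tool_rot": TCP orientation; "ft_force": force on the tool from outside, world axes, zero at the start; "torque": the same for the moment, N m; "grip_width": opening from 0.0 (shut) to 1.0 (fully open); "grip_force": force on a finger pad.
Only numpy, scipy, OpenCV 4.12 (cv2) and the standard library are available. Lean on these libraries where they do the work, as an engineer would, in place of code of your own. Each camera call takes 0.05 s, during which the arm holds its last target. There are 200 camera calls.

## Working session

There is one attempt and no reset: what is moved stays moved. The work goes in short steps, Python scripts to look and compute and a shell command to move; the robot and the scene stay as the last step left them, time stands still between calls to the robot, and variables do not carry over. Pictures are saved under pics/ and viewed, at most 10 in all, crops included, and the job is handed in when it is done.

```bash
mkdir -p pics; cat > h.py <<'E'
import numpy as np, cv2
from scipy.spatial.transform import Rotation as R
from bench import ctrl
def toolT(s):
    T=np.eye(4);T[:3,:3]=R.from_rotvec(s["tool_rot"]).as_matrix();T[:3,3]=s["position"];return T
def cloud(name):
    s=ctrl.get_state();im=ctrl.get_image(name);K=np.array(im["camera_matrix"]);d=im["depth"]
    v,u=np.mgrid[:480,:640]
    x=(u-K[0,2])/K[0,0]*d;y=(v-K[1,2])/K[1,1]*d
    P=np.stack([x,-y,-d,np.ones_like(d)],-1)
    T=np.array(im["extrinsics"]) if "extrinsics" in im else toolT(s)@np.array(im["tool_from_camera"])
    W=(P@T.T)[...,:3];W[d==0]=np.nan
    return im,W
def save(im,n): cv2.imwrite("pics/"+n,cv2.cvtColor(im["color"],cv2.COLOR_RGB2BGR))
E
python3 - <<'E'
from h import *
np.set_printoptions(precision=4,suppress=True)
s=ctrl.get_state();print(s)
for c in ["scene","side"]:
    im,W=cloud(c);save(im,c+"0.png");np.save(c+"0.npy",W);print(c,np.array(im.get("extrinsics"))[:3,3])
    for q in ["mould","crank_grip","crank","foot","aubergine","oil","jar","grater","seat"]:
        try:
            r=ctrl.outline_of(q,c)
        except Exception as e: print(q,e);continue
        for o in r[:1]:
            m=o["mask"]; np.save(f"m_{c}_{q}.npy",m); p=W[m];p=p[~np.isnan(p[:,0])]
            print(q,round(o["confidence"],2),np.round(o["bbox"]),m.sum(),np.percentile(p,[3,50,97],axis=0).tolist() if len(p) else 0)
E
```

```text
{'time': 0.0, 'joint_positions': array([-1.1669,  0.3218, -0.0701,  1.4517,  0.0226,  1.3708, -0.0569]), 'qd': array([ 0.0019, -0.0002,  0.0002,  0.0001, -0.0014, -0.0015,  0.0002]), 'joint_torque': array([  0.0001, -49.1274,  -0.404 , -31.2528,  -0.0639,   0.044 ,
         0.0002]), 'position': array([0.2469, 0.6007, 0.2325]), 'tool_rot': array([-0.6083, -3.0819,  0.003 ]), 'ft_force': array([-0.2279, -0.3155, -1.4904]), 'torque': array([ 0.0626,  0.0018, -0.0001]), 'grip_force': 0.0, 'grip_width': 1.00065151112778}
scene [1.0396 0.6356 0.7589]
mould 0.61 [478. 343.  90.  66.] 3481 [[0.4027646686037384, 0.26124919954431247, 0.004195913327425273], [0.45253619124445793, 0.33324118696804383, 0.05880469826566348], [0.4943329844811786, 0.3982627571641292, 0.06996268215266851]]
crank_grip 0.91 [328. 241.  26.  41.] 498 [[0.5962177021053967, 0.031054863210701115, 0.20765417571250624], [0.6530950214285435, 0.0842032900608316, 0.22164578692524373], [0.67460328110153, 0.09776995732497679, 0.256878515604607]]
crank 0.59 [328. 241.  19.  38.] 494 [[0.5961370592385885, 0.031713490065276594, 0.20
[... 2964 characters left out ...]
jar 0.93 [300. 186.  25.  45.] 793 [[0.6057180290023115, 0.21538794646858855, 0.02386887149279406], [0.6377117286861397, 0.23246273494970737, 0.10520700110684816], [0.6713787283168983, 0.2769150872993284, 0.11696222561148509]]
grater 0.9 [389. 247.  94.  22.] 1468 [[0.7108970228587881, -0.00041162033914472594, 0.0036847652885944548], [0.7996320548071634, 0.03518236692063381, 0.008726960004081019], [0.9139359211671558, 0.07224330250287576, 0.01279364525101944]]
seat 0.85 [288. 235. 123. 144.] 7176 [[0.43866666268706195, -0.041585066444598126, 0.007702512307598299], [0.5831986278756199, 0.026141632909842616, 0.013261032352650415], [0.6819094393956983, 0.10066254349319372, 0.22139425189522557]]
```

```bash
python3 - <<'E'
from h import *
np.set_printoptions(precision=4,suppress=True)
for c in ["scene","side"]:
    W=np.load(c+"0.npy"); z=W[...,2]
    m=np.load(f"m_{c}_mould.npy")
    k=np.ones((9,9),np.uint8)
    md=cv2.dilate(m.astype(np.uint8),k)>0
    for lo,hi in [(.064,.074),(.05,.074)]:
        p=W[md&(z>lo)&(z<hi)][:,:2]
        # largest-cluster box
        r=cv2.minAreaRect((p*1000).astype(np.float32));print(c,"mould",lo,len(p),r)
    x,y=W[...,0],W[...,1]
    sel=(z>.008)&(z<.017)&(x>.36)&(x<.76)&(y>-.12)&(y<.16)
    lab=cv2.connectedComponentsWithStats(sel.astype(np.uint8))
    print([ (st[-1]) for st in lab[2][1:] if st[-1]>150])
    sm=cv2.dilate(np.load(f"m_{c}_seat.npy").astype(np.uint8),k)>0
    p=W[sel&sm&(x<.70)][:,:2];r=cv2.minAreaRect((p*1000).astype(np.float32));print("tray",len(p),r)
    # screen top-down plot
    for nm,lo,hi in [("bridge",.157,.169),("crankgripTop",.24,.27),("arm",.206,.22),("stop",.028,.042)]:
        q=W[sm&(z>lo)&(z<hi)] if nm in("bridge","stop") else W[(z>lo)&(z<hi)&(x>.5)&(x<.72)&(y>-.1)&(y<.2)]
        if len(q)>5:print(nm,len(q),np.median(q,0),cv2.minAreaRect((q[:,:2]*1000).astype(np.float32)))
# topdown map
img=np.zeros((600,640,3),np.uint8)
for c in ["scene","side"]:
    W=np.load(c+"0.npy").reshape(-1,3);W=W[~np.isnan(W[:,0])];W=W[np.argsort(W[:,2])]
    W=W[(W[:,2]>.004)&(W[:,2]<.3)&(W[:,0]>.35)&(W[:,0]<.85)&(W[:,1]>-.3)&(W[:,1]<.42)]
    col=cv2.applyColorMap((np.clip(W[:,2]/.25,0,1)*255).astype(np.uint8),cv2.COLORMAP_JET)[:,0]
    u=((.42-W[:,1])*880).astype(int);v=((.85-W[:,0])*1180).astype(int)
    img[np.clip(v,0,599),np.clip(u,0,639)]=col
cv2.imwrite("pics/td.png",img)
E
```

```text
scene mould 0.064 1397 ((440.24884033203125, 322.20135498046875), (49.60470199584961, 149.0097198486328), 25.621904373168945)
scene mould 0.05 2083 ((441.9104919433594, 323.6538391113281), (56.075645446777344, 158.91490173339844), 26.298681259155273)
[np.int32(2715), np.int32(951), np.int32(356)]
tray 3626 ((566.05224609375, 33.84635925292969), (270.16363525390625, 152.78616333007812), 5.545543670654297)
bridge 347 [0.6085 0.0676 0.1639] ((604.7338256835938, 38.160057067871094), (28.430370330810547, 155.5979461669922), 6.41562032699585)
crankgripTop 123 [0.6653 0.0907 0.2541] ((661.8259887695312, 86.64328002929688), (29.395652770996094, 13.739303588867188), 39.778045654296875)
arm 207 [0.6283 0.0642 0.2129] ((634.6834106445312, 62.500396728515625), (102.3545913696289, 24.338348388671875), 35.87239074707031)
stop 175 [0.6849 0.0509 0.0353] ((605.6848754882812, 41.05925750732422), (175.52508544921875, 128.64456176757812), 20.317899703979492)
side mould 0.064 644 ((435.6744689941406, 323.2016906738281), (46.28993606567383, 154.72080993652344), 25.427648544311523)
side mould 0.05 942 ((437.0821838378906, 321.5351867675781), (58.318599700927734, 163.198974609375), 25.184112548828125)
[np.int32(3850), np.int32(365)]
tray 4318 ((561.9552001953125, 34.154998779296875), (268.447509765625, 152.686279296875), 5.9843268394470215)
bridge 342 [0.5935 0.0128 0.1633] ((597.882568359375, 38.47747802734375), (31.55782699584961, 153.3078155517578), 7.649570941925049)
crankgripTop 113 [0.6548 0.08   0.2524] ((656.9032592773438, 83.99716186523438), (30.742189407348633, 13.673916816711426), 36.66545867919922)
arm 282 [0.6257 0.0577 0.2116] ((630.672119140625, 58.359519958496094), (104.78434753417969, 29.42409896850586), 32.38485336303711)
stop 120 [0.6776 0.0413 0.0345] ((631.7280883789062, 110.16307067871094), (98.14493560791016, 282.7155456542969), 4.020530700683594)
```

View pics/scene0.png

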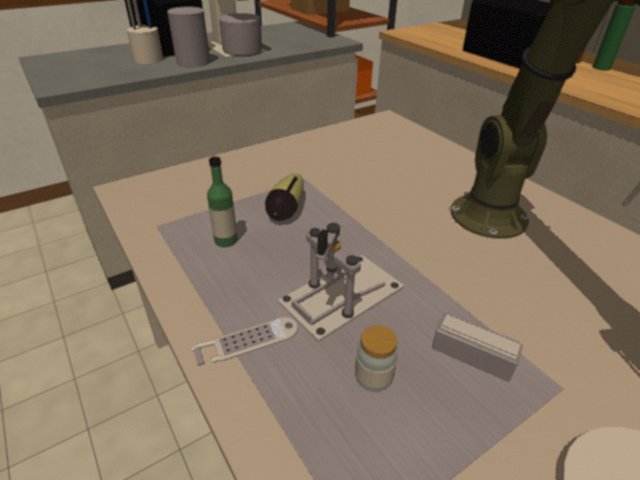

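View pics/side0.png

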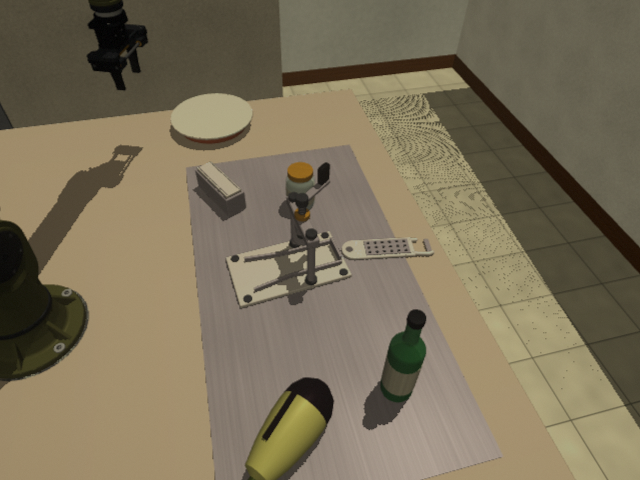

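```bash
cat >> h.py <<'E'
def go(pos,ydeg,claw=""):
    """print slide/angular from the present pose to a tool-down pose with tool y at ydeg (mod 360)"""
    s=ctrl.get_state();T=toolT(s);a=np.radians(ydeg)
    y=np.array([np.cos(a),np.sin(a),0]);z=np.array([0,0,-1.]);Rt=np.stack([np.cross(y,z),y,z],1)
    d=T[:3,:3].T@(np.array(pos)-T[:3,3])/.25
    w=R.from_matrix(T[:3,:3].T@Rt).as_rotvec(degrees=True)/30
    print("t",round(s["time"],2),"pos",np.round(s["position"],4),"slide",np.round(d,3),"ang",np.round(w,3),"|mm|",round(np.linalg.norm(d)*250))
E
python3 -c "
from h import *
go([.439,.3225,.2],25.8)
s=ctrl.get_state();print(np.round(ctrl.get_image('wrist')['tool_from_camera'],3))"
```

```text
t 1.0 pos [0.247  0.6012 0.2336] slide [-1.134 -0.74   0.134] ang [ 0.    -0.     1.396] |mm| 340
[[-0.001  0.958  0.288  0.08 ]
 [ 1.     0.001  0.    -0.   ]
 [-0.     0.288 -0.958 -0.15 ]
 [ 0.     0.     0.     1.   ]]
```

```bash
python3 -m inch '[{"slide":[-0.2,-0.13,0.02],"angular":[0,0,0.2],"claw":1},{"slide":[-0.4,-0.26,0.04],"angular":[0,0,0.4],"claw":1},{"slide":[-0.6,-0.39,0.06],"angular":[0,0,0.6],"claw":1},{"slide":[-0.8,-0.52,0.1],"angular":[0,0,0.8],"claw":1},{"slide":[-1,-0.65,0.12],"angular":[0,0,1],"claw":1},{"slide":[-1,-0.74,0.13],"angular":[0,0,1],"claw":1},{"slide":[-1,-0.74,0.13],"angular":[0,0,1],"claw":1}]' 60; python3 -c "
from h import *
go([.439,.3225,.2],25.8)"
```

```text
time: 1.75
position: [0.4108, 0.3287, 0.2007]
tool_rot: [1.396, 2.812, -0.004]
ft_force: [0.6, -0.3, -0.1]
grip_width: 0.997
grip_force: 0.0
t 1.75 pos [0.4108 0.3287 0.2007] slide [-0.088  0.075  0.003] ang [-0.002  0.005  0.38 ] |mm| 29
```

```bash
python3 -m inch '[{"slide":[-0.09,0.075,0],"angular":[0,0,0.2],"claw":1},{"slide":[-0.09,0.075,0],"angular":[0,0,0.38],"claw":1},{"slide":[-0.09,0.075,0],"angular":[0,0,0.38],"claw":1},{"slide":[-0.09,0.075,0],"angular":[0,0,0.38],"claw":1}]'; python3 - <<'E'
from h import *
im,W=cloud("wrist");save(im,"w1.png")
r=ctrl.outline_of("mould","wrist")
z=W[...,2]
for o in r[:1]:
    print(o["confidence"],o["bbox"])
    m=cv2.dilate(o["mask"].astype(np.uint8),np.ones((9,9)))>0
    for lo,hi in [(.064,.074),(.052,.074)]:
        p=W[m&(z>lo)&(z<hi)];print(len(p),np.median(p[:,2]),cv2.minAreaRect((p[:,:2]*1000).astype(np.float32)))
go([.439,.3225,.05],25.8)
E
```

```text
time: 2.15
position: [0.4359, 0.3295, 0.2011]
tool_rot: [-1.654, -2.671, -0.0]
ft_force: [0.2, 0.3, -0.3]
grip_width: 1.005
grip_force: 0.0
0.77 [330.5, 226.8, 77.2, 191.8]
10515 0.06718587096631501 ((437.6640319824219, 324.2317199707031), (45.03019714355469, 148.47409057617188), 25.68541145324707)
13355 0.0669342123816623 ((437.67706298828125, 324.265380859375), (56.18244171142578, 159.43409729003906), 25.6677303314209)
t 2.25 pos [0.4358 0.3295 0.2011] slide [-0.031 -0.001  0.604] ang [-0.    -0.001  0.022] |mm| 151
```

View pics/w1.png

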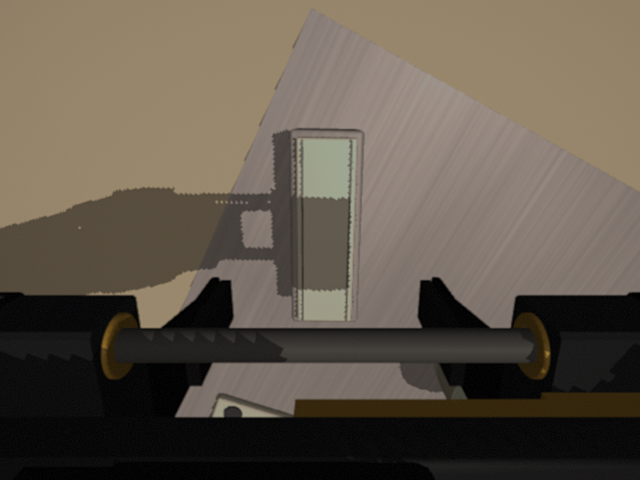

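```bash
python3 -c "
from h import *
go([.4377,.3243,.034],25.67)"
```

```text
t 2.25 pos [0.4358 0.3295 0.2011] slide [-0.022 -0.003  0.668] ang [-0.    -0.001  0.026] |mm| 167
```

```bash
python3 -m inch '[{"slide":[-0.022,-0.003,0.15],"angular":[0,0,0.026],"claw":1},{"slide":[-0.022,-0.003,0.3],"angular":[0,0,0.026],"claw":1},{"slide":[-0.022,-0.003,0.45],"angular":[0,0,0.026],"claw":1},{"slide":[-0.022,-0.003,0.58],"angular":[0,0,0.026],"claw":1},{"slide":[-0.022,-0.003,0.668],"angular":[0,0,0.026],"claw":1},{"slide":[-0.022,-0.003,0.668],"angular":[0,0,0.026],"claw":1},{"slide":[-0.022,-0.003,0.668],"angular":[0,0,0.026],"claw":1}]' && python3 -m inch '[{"slide":[0,0,0],"angular":[0,0,0],"claw":-1},{"slide":[0,0,0],"angular":[0,0,0],"claw":-1},{"slide":[0,0,0],"angular":[0,0,0],"claw":-1},{"slide":[0,0,0],"angular":[0,0,0],"claw":-1},{"slide":[0,0,0],"angular":[0,0,0],"claw":-1},{"slide":[0,0,0],"angular":[0,0,0],"claw":-1},{"slide":[0,0,0],"angular":[0,0,0],"claw":-1},{"slide":[0,0,0],"angular":[0,0,0],"claw":-1}]' 50
```

```text
time: 2.95
position: [0.4382, 0.324, 0.0345]
tool_rot: [-1.675, -2.658, -0.0]
ft_force: [0.4, 0.5, -0.2]
grip_width: 1.001
grip_force: 0.0
time: 3.75
position: [0.4387, 0.3237, 0.0345]
tool_rot: [1.677, 2.657, 0.001]
ft_force: [-1.2, 0.2, 2.8]
grip_width: 0.64
grip_force: 50.0
```

```bash
python3 -m inch '[{"slide":[0,0,-0.1],"angular":[0,0,0],"claw":-1},{"slide":[0,0,-0.25],"angular":[0,0,-0.1],"claw":-1},{"slide":[0,0,-0.28],"angular":[0,0,-0.3],"claw":-1},{"slide":[0,0,-0.28],"angular":[0,0,-0.55],"claw":-1},{"slide":[0,0,-0.28],"angular":[0,0,-0.8],"claw":-1},{"slide":[0,0,-0.28],"angular":[0,0,-1],"claw":-1},{"slide":[0,0,-0.28],"angular":[0,0,-1],"claw":-1}]'; python3 -c "
from h import *
go([.45,.0271,.104],95.9)"
```

```text
time: 4.45
position: [0.4368, 0.3223, 0.1019]
tool_rot: [-0.931, -2.998, 0.006]
ft_force: [0.4, 0.7, -7.5]
grip_width: 0.639
grip_force: 50.0
t 4.45 pos [0.4368 0.3223 0.1019] slide [-0.712 -0.943 -0.005] ang [-0.007 -0.005 -1.347] |mm| 295
```

```bash
python3 -m inch '[{"slide":[-0.05,-0.07,0],"angular":[0,0,-0.15],"claw":-1},{"slide":[-0.14,-0.19,0],"angular":[0,0,-0.35],"claw":-1},{"slide":[-0.24,-0.32,0],"angular":[0,0,-0.55],"claw":-1},{"slide":[-0.34,-0.45,0],"angular":[0,0,-0.75],"claw":-1},{"slide":[-0.44,-0.58,0],"angular":[0,0,-0.95],"claw":-1},{"slide":[-0.54,-0.72,0],"angular":[0,0,-1],"claw":-1},{"slide":[-0.64,-0.85,0],"angular":[0,0,-1],"claw":-1},{"slide":[-0.7,-0.93,0],"angular":[0,0,-1],"claw":-1},{"slide":[-0.7,-0.94,0],"angular":[0,0,-1],"claw":-1}]'; python3 -c "
from h import *
go([.45,.0271,.104],95.9)"
```

```text
time: 5.35
position: [0.4484, 0.0261, 0.1031]
tool_rot: [-0.138, -3.137, 0.003]
ft_force: [0.1, 0.2, -7.4]
grip_width: 0.638
grip_force: 50.0
t 5.35 pos [0.4484 0.0261 0.1031] slide [-0.006  0.005 -0.004] ang [-0.004 -0.004 -0.365] |mm| 2
```

```bash
python3 -m inch '[{"slide":[0,0,0],"angular":[0,0,-0.2],"claw":-1},{"slide":[0,0,0],"angular":[0,0,-0.365],"claw":-1},{"slide":[0,0,0],"angular":[0,0,-0.365],"claw":-1},{"slide":[0,0,0],"angular":[0,0,-0.365],"claw":-1}]'; python3 - <<'E'
from h import *
im,W=cloud("wrist");save(im,"w2.png")
z=W[...,2];x=W[...,0];y=W[...,1]
for n,lo,hi in [("bridge",.158,.17),("grip",.24,.27),("stop",.03,.042),("tray",.008,.017),("rails",.02,.028)]:
    q=W[(z>lo)&(z<hi)&(x>.4)&(x<.75)&(y>-.08)&(y<.16)]
    if len(q)>20: print(n,len(q),np.median(q,0).round(4),cv2.minAreaRect((q[:,:2]*1000).astype(np.float32)))
for c in ["scene","side"]:
    im,W=cloud(c)
    r=ctrl.outline_of("mould",c)[0];z=W[...,2]
    m=cv2.dilate(r["mask"].astype(np.uint8),np.ones((5,5)))>0
    p=W[m&(z>.125)&(z<.145)]
    print(c,r["confidence"],len(p),cv2.minAreaRect((p[:,:2]*1000).astype(np.float32)) if len(p) else 0)
    save(im,c+"2.png")
go([.4956,.0271,.104],95.9)
E
```

```text
time: 5.75
position: [0.4488, 0.0312, 0.1035]
tool_rot: [0.172, -3.136, -0.0]
ft_force: [0.7, -0.5, -6.7]
grip_width: 0.64
grip_force: 50.0
bridge 6452 [ 0.4248 -0.0023  0.1669] ((430.49237060546875, 27.62250518798828), (41.32242202758789, 166.5599822998047), 6.2487077713012695)
tray 5688 [ 0.4623 -0.0287  0.0113] ((500.5809326171875, 28.445537567138672), (142.4381103515625, 149.8485107421875), 5.624361038208008)
rails 32 [ 0.4762 -0.0221  0.0228] ((505.63848876953125, -16.832744598388672), (62.484413146972656, 3.663794755935669), 9.839825630187988)
scene 0.84 685 ((473.4271240234375, 31.400453567504883), (73.5014419555664, 120.65398406982422), 89.35626220703125)
side 0.86 753 ((446.8294982910156, 27.896759033203125), (159.91737365722656, 55.952613830566406), 7.1665849685668945)
t 6.0 pos [0.4493 0.0308 0.104 ] slide [-0.182 -0.036 -0.   ] ang [ 0.    -0.     0.016] |mm| 46
```

View pics/w2.png

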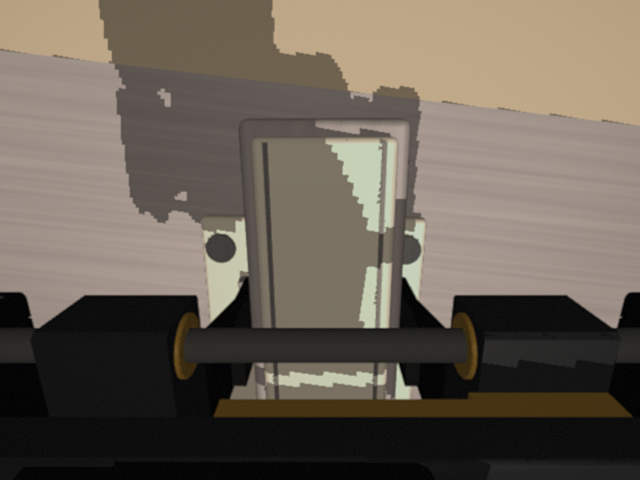

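```bash
python3 -m inch '[{"slide":[-0.06,-0.03,0],"angular":[0,0,0],"claw":-1},{"slide":[-0.12,-0.035,0],"angular":[0,0,0.016],"claw":-1},{"slide":[-0.18,-0.035,0],"angular":[0,0,0.016],"claw":-1},{"slide":[-0.18,-0.035,0.08],"angular":[0,0,0.016],"claw":-1},{"slide":[-0.18,-0.035,0.14],"angular":[0,0,0.016],"claw":-1},{"slide":[-0.18,-0.035,0.17],"angular":[0,0,0.016],"claw":-1},{"slide":[-0.18,-0.035,0.17],"angular":[0,0,0.016],"claw":-1},{"slide":[-0.18,-0.035,0.17],"angular":[0,0,0.016],"claw":-1}]'; python3 - <<'E'
from h import *
im,W=cloud("scene");a=im["color"][180:400,220:520];cv2.imwrite("pics/s3.png",cv2.cvtColor(cv2.resize(a,(780,572)),cv2.COLOR_RGB2BGR))
go([.495,.0273,.046],95.8)
E
```

```text
time: 6.8
position: [0.4955, 0.0272, 0.062]
tool_rot: [-0.163, 3.137, 0.0]
ft_force: [0.5, -0.7, -7.3]
grip_width: 0.639
grip_force: 50.0
t 6.85 pos [0.4958 0.0272 0.0624] slide [0.003 0.001 0.066] ang [0.    0.003 0.005] |mm| 16
```

View pics/s3.png

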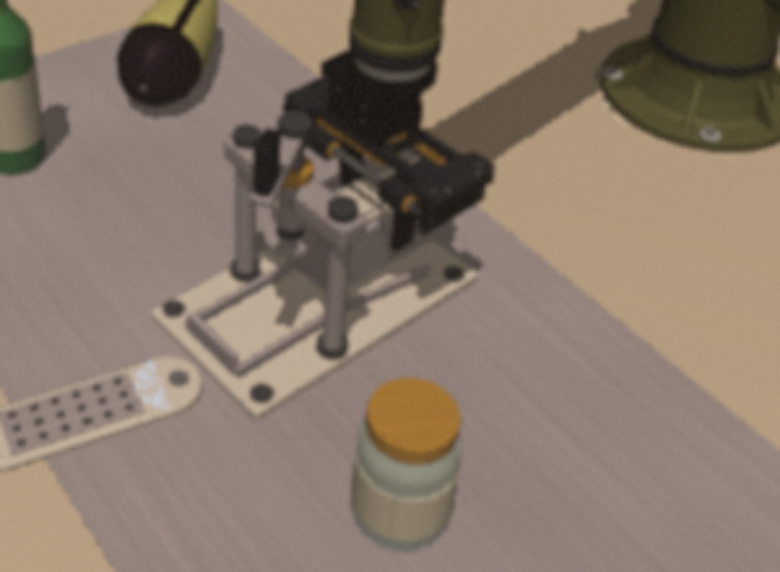

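```bash
python3 -m inch '[{"slide":[0.002,0.001,0.02],"angular":[0,0,0.005],"claw":-1},{"slide":[0.002,0.001,0.04],"angular":[0,0,0.005],"claw":-1},{"slide":[0.002,0.001,0.055],"angular":[0,0,0.005],"claw":-1},{"slide":[0.002,0.001,0.06],"angular":[0,0,0.005],"claw":-1},{"slide":[0.002,0.001,0.065],"angular":[0,0,0.005],"claw":-1},{"slide":[0.002,0.001,0.065],"angular":[0,0,0.005],"claw":-1}]'
```

```text
time: 7.45
position: [0.4963, 0.0275, 0.0466]
tool_rot: [-0.159, 3.134, 0.001]
ft_force: [2.9, 0.8, 4.1]
grip_width: 0.64
grip_force: 50.0
```

```bash
python3 -m inch '[{"slide":[0,0,-0.006],"angular":[0,0,0],"claw":-1},{"slide":[-0.04,0,-0.006],"angular":[0,0,0],"claw":-1},{"slide":[-0.08,0,-0.006],"angular":[0,0,0],"claw":-1},{"slide":[-0.1,0,-0.006],"angular":[0,0,0],"claw":-1},{"slide":[-0.1,0,-0.002],"angular":[0,0,0],"claw":-1},{"slide":[-0.1,0,-0.002],"angular":[0,0,0],"claw":-1}]' && python3 -m inch '[{"slide":[0,0,0],"angular":[0,0,0],"claw":1},{"slide":[0,0,0],"angular":[0,0,0],"claw":1},{"slide":[0,0,0],"angular":[0,0,0],"claw":1},{"slide":[0,0,0],"angular":[0,0,0],"claw":1},{"slide":[0,0,0],"angular":[0,0,0],"claw":1},{"slide":[0,0,0],"angular":[0,0,0],"claw":1}]'
```

```text
time: 8.05
position: [0.5158, 0.0293, 0.0463]
tool_rot: [0.158, -3.128, -0.001]
ft_force: [-12.8, -1.4, 17.5]
grip_width: 0.638
grip_force: 50.0
time: 8.65
position: [0.5194, 0.0298, 0.0457]
tool_rot: [0.159, -3.137, 0.0]
ft_force: [-1.0, 0.3, 1.0]
grip_width: 0.985
grip_force: 0.0
```

```bash
python3 -m inch '[{"slide":[0.07,0,0],"angular":[0,0,0],"claw":1},{"slide":[0.15,0,0],"angular":[0,0,0],"claw":1},{"slide":[0.22,0,-0.004],"angular":[0,0,0],"claw":1},{"slide":[0.22,0,-0.004],"angular":[0,0,0],"claw":1},{"slide":[0.22,0,-0.004],"angular":[0,0,0],"claw":-1},{"slide":[0.22,0,-0.004],"angular":[0,0,0],"claw":-1},{"slide":[0.22,0,-0.004],"angular":[0,0,0],"claw":-1},{"slide":[0.22,0,-0.004],"angular":[0,0,0],"claw":-1},{"slide":[0.22,0,-0.004],"angular":[0,0,0],"claw":-1},{"slide":[0.22,0,-0.004],"angular":[0,0,0],"claw":-1}]' 25 && python3 -m inch '[{"slide":[-0.04,0,0],"angular":[0,0,0],"claw":-1},{"slide":[-0.08,0,0],"angular":[0,0,0],"claw":-1},{"slide":[-0.12,0,0],"angular":[0,0,0],"claw":-1},{"slide":[-0.16,0,0],"angular":[0,0,0],"claw":-1},{"slide":[-0.2,0,0],"angular":[0,0,0],"claw":-1},{"slide":[-0.2,0,0],"angular":[0,0,0],"claw":-1}]'; python3 - <<'E'
from h import *
im,W=cloud("side");a=im["color"][140:340,180:440];cv2.imwrite("pics/s4.png",cv2.cvtColor(cv2.resize(a,(780,600)),cv2.COLOR_RGB2BGR))
E
```

```text
time: 9.65
position: [0.465, 0.0242, 0.0467]
tool_rot: [-0.159, 3.137, -0.0]
ft_force: [1.0, -0.6, -1.6]
grip_width: 0.64
grip_force: 25.0
time: 10.25
position: [0.5129, 0.0291, 0.0464]
tool_rot: [0.159, -3.133, 0.0]
ft_force: [-4.1, -0.3, 3.8]
grip_width: 0.645
grip_force: 25.0
```

View pics/s4.png

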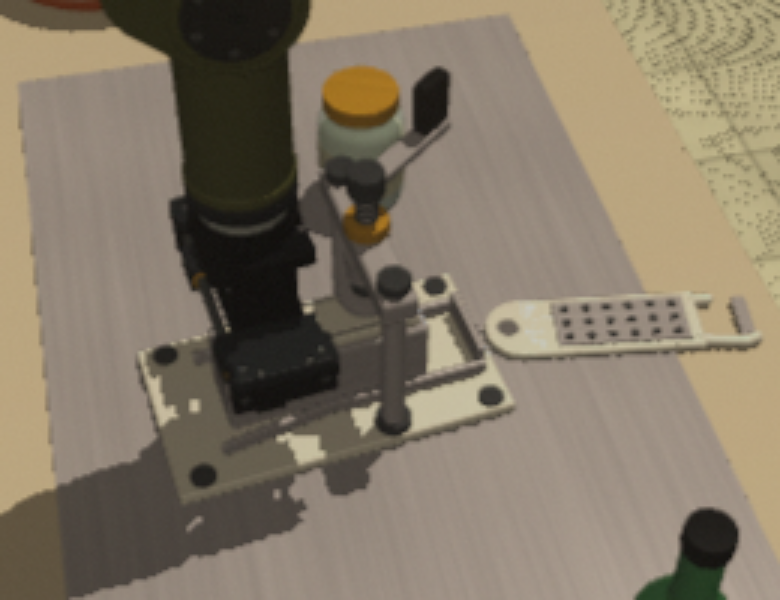

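```bash
python3 -m inch '[{"slide":[0,0,0],"angular":[0,0,0],"claw":1},{"slide":[0,0,0],"angular":[0,0,0],"claw":1},{"slide":[0,0,0],"angular":[0,0,0],"claw":1},{"slide":[0,0,-0.1],"angular":[0,0,0],"claw":1},{"slide":[0,0,-0.24],"angular":[0,0,0],"claw":1},{"slide":[0.1,0,-0.26],"angular":[0,0,0],"claw":1},{"slide":[0.22,0,-0.26],"angular":[0,0,0],"claw":-0.4},{"slide":[0.24,0,-0.26],"angular":[0,0,0],"claw":-0.4},{"slide":[0.24,0,-0.26],"angular":[0,0,0],"claw":-0.4}]'; python3 - <<'E'
from h import *
im,W=cloud("wrist")
o=ctrl.outline_of("mould","wrist")[0];z=W[...,2]
m=cv2.dilate(o["mask"].astype(np.uint8),np.ones((9,9)))>0
p=W[m&(z>.062)&(z<.088)];q=(p[:,:2]-[.6005,.038])@R.from_euler('z',5.8,degrees=True).as_matrix()[:2,:2]
print(o["confidence"],len(p),np.percentile(q,[1,50,99],axis=0))
print(cv2.minAreaRect((q*1000).astype(np.float32)))
go([.6005-.14*np.cos(.101),.038-.14*np.sin(.101),.046],95.8)
E
```

```text
time: 11.2
position: [0.4546, 0.0234, 0.1121]
tool_rot: [-0.159, 3.136, 0.001]
ft_force: [-0.1, 0.2, -0.4]
grip_width: 0.807
grip_force: 0.0
0.69 4759 [[-1.20108515e-01 -2.69421389e-02]
 [-9.03321986e-02  6.42506133e-05]
 [-6.91499031e-02  2.72972669e-02]]
((-92.88147735595703, 0.17179298400878906), (55.474456787109375, 56.032676696777344), 0.0586952269077301)
t 11.3 pos [0.4558 0.0234 0.1121] slide [-0.021 -0.     0.265] ang [0.    0.003 0.   ] |mm| 66
```

```bash
python3 -m inch '[{"slide":[0,0,0.05],"angular":[0,0,0],"claw":-0.4},{"slide":[0,0,0.16],"angular":[0,0,0],"claw":-0.4},{"slide":[0,0,0.25],"angular":[0,0,0],"claw":-0.4},{"slide":[0,0,0.265],"angular":[0,0,0],"claw":-0.4},{"slide":[-0.04,0,0.265],"angular":[0,0,0],"claw":-0.4},{"slide":[-0.08,0,0.265],"angular":[0,0,0],"claw":-0.4},{"slide":[-0.12,0,0.265],"angular":[0,0,0],"claw":-0.4},{"slide":[-0.16,0,0.265],"angular":[0,0,0],"claw":-0.4},{"slide":[-0.19,0,0.265],"angular":[0,0,0],"claw":-0.4},{"slide":[-0.2,0,0.265],"angular":[0,0,0],"claw":-0.4}]' && python3 -m inch '[{"slide":[-0.005,0,0],"angular":[0,0,0],"claw":-0.4},{"slide":[-0.01,0,0],"angular":[0,0,0],"claw":-0.4},{"slide":[-0.01,0,0],"angular":[0,0,0],"claw":-0.4}]'
```

```text
time: 12.3
position: [0.505, 0.0284, 0.0459]
tool_rot: [0.159, -3.137, 0.0]
ft_force: [-9.3, 0.5, 7.3]
grip_width: 0.302
grip_force: 4.3
time: 12.6
position: [0.506, 0.0285, 0.0459]
tool_rot: [0.159, -3.135, -0.0]
ft_force: [-8.0, -0.7, 5.1]
grip_width: 0.297
grip_force: 3.8
```

```bash
python3 -m inch '[{"slide":[-0.01,0,0],"angular":[0,0,0],"claw":-0.4},{"slide":[-0.015,0,0],"angular":[0,0,0],"claw":-0.4},{"slide":[-0.02,0,0],"angular":[0,0,0],"claw":-0.4},{"slide":[-0.02,0,0],"angular":[0,0,0],"claw":-0.4}]';python3 -m inch '[{"slide":[-0.006,0,0],"angular":[0,0,0],"claw":-0.4},{"slide":[-0.012,0,0],"angular":[0,0,0],"claw":-0.4},{"slide":[-0.012,0,0],"angular":[0,0,0],"claw":-0.4}]'
```

```text
time: 13.0
position: [0.5112, 0.029, 0.0459]
tool_rot: [0.159, -3.135, -0.0]
ft_force: [-6.4, -0.0, 3.9]
grip_width: 0.302
grip_force: 3.3
time: 13.3
position: [0.5114, 0.029, 0.0458]
tool_rot: [0.159, -3.129, -0.001]
ft_force: [-15.0, -2.0, 11.8]
grip_width: 0.3
grip_force: 7.6
```

```bash
python3 -m inch '[{"slide":[-0.01,0,0],"angular":[0,0,0],"claw":-0.4},{"slide":[-0.01,0,0],"angular":[0,0,0],"claw":-0.4}]';python3 -m inch '[{"slide":[0.06,0,0],"angular":[0,0,0],"claw":-0.4},{"slide":[0.12,0,0],"angular":[0,0,0],"claw":-0.4},{"slide":[0.18,0,-0.1],"angular":[0,0,0],"claw":-0.6},{"slide":[0.18,0,-0.24],"angular":[0,0,0],"claw":-1},{"slide":[0.18,0,-0.26],"angular":[0,0,0],"claw":-1},{"slide":[0.18,0,-0.26],"angular":[0,0,0],"claw":-1}]'; python3 - <<'E'
from h import *
im,W=cloud("wrist")
o=ctrl.outline_of("mould","wrist")[0];z=W[...,2]
m=cv2.dilate(o["mask"].astype(np.uint8),np.ones((9,9)))>0
p=W[m&(z>.062)&(z<.088)];q=(p[:,:2]-[.6005,.038])@R.from_euler('z',5.8,degrees=True).as_matrix()[:2,:2]
print(o["confidence"],len(p),cv2.minAreaRect((q*1000).astype(np.float32)))
# crank angle now
for c in ["scene","side"]:
    im,W=cloud(c);z,x,y=W[...,2],W[...,0],W[...,1]
    g=W[(z>.24)&(z<.27)&(x>.55)&(x<.72)&(y>-.1)&(y<.2)];b=cv2.minAreaRect((g[:,:2]*1000).astype(np.float32));print(c,b)
go([.6005,.038,.3],95.8)
E
```

```text
time: 13.5
position: [0.5114, 0.029, 0.0455]
tool_rot: [0.158, -3.124, -0.001]
ft_force: [-21.7, -1.4, 18.0]
grip_width: 0.299
grip_force: 10.9
time: 14.1
position: [0.4753, 0.0255, 0.1128]
tool_rot: [-0.159, 3.131, 0.002]
ft_force: [-0.0, 0.6, -0.3]
grip_width: 0.045
grip_force: 0.0
0.66 0 ((0.0, 0.0), (0.0, 0.0), 0.0)
scene ((662.5963745117188, 86.56183624267578), (28.000974655151367, 13.863615989685059), 39.6467399597168)
side ((656.1071166992188, 83.3951416015625), (29.009029388427734, 14.595096588134766), 34.40225601196289)
t 14.3 pos [0.4723 0.025  0.1095] slide [-0.515 -0.    -0.763] ang [-0.001 -0.003  0.   ] |mm| 230
```

```bash
cat > crank.py <<'E'
from h import *
C=np.array([.6005,.038]);yaw=.101;ey=np.array([np.cos(yaw+np.pi/2),np.sin(yaw+np.pi/2)]);ex=-np.array([np.cos(yaw),np.sin(yaw)])
def peg(f):
    b=1.3+yaw-f;r=np.array([np.cos(b),np.sin(b)]);t=np.array([-r[1],r[0]])
    h=9.5e-3*abs(t@ex)+15e-3*abs(t@ey)
    p=C+.075*r+t*(.007+h);return np.array([*p,.238-.01*f/(2*np.pi)])
def tool(d): return np.array([d[:2]@ex,d[:2]@ey,-d[2]])/.25
E
python3 - <<'E'
from crank import *
p=peg(.35);go([p[0],p[1],.3],95.8);print(p)
F=np.arange(.35,12.6,.27)
for i in range(0,len(F)-1,10):
    for f in F[i+1:i+11]: print(round(f,2),np.round(tool(peg(f)-peg(F[i])),3).tolist())
    print()
E
```

```text
t 14.3 pos [0.4723 0.025  0.1095] slide [-0.613  0.298 -0.763] ang [-0.001 -0.003  0.   ] |mm| 256
[0.61739768 0.11474306 0.23744296]
0.62 [-0.073, -0.033, 0.002]
0.89 [-0.138, -0.089, 0.003]
1.16 [-0.186, -0.165, 0.005]
1.43 [-0.211, -0.246, 0.007]
1.7 [-0.216, -0.325, 0.009]
1.97 [-0.198, -0.408, 0.01]
2.24 [-0.155, -0.485, 0.012]
2.51 [-0.087, -0.549, 0.014]
2.78 [0.0, -0.591, 0.015]
3.05 [0.077, -0.607, 0.017]

3.32 [0.072, 0.0, 0.002]
3.59 [0.147, 0.02, 0.003]
3.86 [0.218, 0.061, 0.005]
4.13 [0.277, 0.125, 0.007]
4.4 [0.317, 0.207, 0.009]
4.67 [0.335, 0.284, 0.01]
4.94 [0.332, 0.365, 0.012]
5.21 [0.305, 0.447, 0.014]
5.48 [0.252, 0.521, 0.015]
5.75 [0.177, 0.578, 0.017]

6.02 [-0.091, 0.032, 0.002]
6.29 [-0.16, 0.042, 0.003]
6.56 [-0.233, 0.035, 0.005]
6.83 [-0.307, 0.008, 0.007]
7.1 [-0.375, -0.042, 0.009]
7.37 [-0.429, -0.113, 0.01]
7.64 [-0.46, -0.196, 0.012]
7.91 [-0.471, -0.273, 0.014]
8.18 [-0.459, -0.356, 0.015]
8.45 [-0.423, -0.436, 0.017]

8.72 [0.061, -0.069, 0.002]
8.99 [0.144, -0.117, 0.003]
9.26 [0.227, -0.139, 0.005]
9.53 [0.298, -0.144, 0.007]
9.8 [0.372, -0.13, 0.009]
10.07 [0.445, -0.094, 0.01]
10.34 [0.509, -0.037, 0.012]
10.61 [0.555, 0.041, 0.014]
10.88 [0.578, 0.121, 0.015]
11.15 [0.581, 0.201, 0.017]

11.42 [-0.02, 0.082, 0.002]
11.69 [-0.066, 0.159, 0.003]
11.96 [-0.136, 0.222, 0.005]
12.23 [-0.224, 0.261, 0.007]
12.5 [-0.299, 0.275, 0.009]
```

```bash
python3 -m inch '[{"slide":[0,0,-0.2],"angular":[0,0,0],"claw":-1},{"slide":[0,0,-0.4],"angular":[0,0,0],"claw":-1},{"slide":[0,0,-0.6],"angular":[0,0,0],"claw":-1},{"slide":[0,0,-0.763],"angular":[0,0,0],"claw":-1},{"slide":[-0.15,0.08,-0.763],"angular":[0,0,0],"claw":-1},{"slide":[-0.3,0.15,-0.763],"angular":[0,0,0],"claw":-1},{"slide":[-0.45,0.22,-0.763],"angular":[0,0,0],"claw":-1},{"slide":[-0.6,0.29,-0.763],"angular":[0,0,0],"claw":-1},{"slide":[-0.613,0.298,-0.763],"angular":[0,0,0],"claw":-1},{"slide":[-0.613,0.298,-0.763],"angular":[0,0,0],"claw":-1}]'; python3 - <<'E'
from crank import *
p=peg(.35);go(p,95.8)
E
```

```text
time: 15.3
position: [0.6177, 0.1153, 0.2986]
tool_rot: [0.161, -3.134, 0.003]
ft_force: [0.1, -1.5, -0.3]
grip_width: 0.003
grip_force: 0.0
t 15.3 pos [0.6177 0.1153 0.2986] slide [ 0.    -0.002  0.245] ang [-0.003 -0.008  0.002] |mm| 61
```

Descend and check from the scene camera.

```bash
python3 -m inch '[{"slide":[0,0,0.1],"angular":[0,0,0],"claw":-1},{"slide":[0,0,0.2],"angular":[0,0,0],"claw":-1},{"slide":[0,0,0.24],"angular":[0,0,0],"claw":-1},{"slide":[0,0,0.24],"angular":[0,0,0],"claw":-1}]'; python3 - <<'E'
from crank import *
im,W=cloud("side");a=im["color"][120:320,200:460];cv2.imwrite("pics/s5.png",cv2.cvtColor(cv2.resize(a,(780,600)),cv2.COLOR_RGB2BGR))
go(peg(.35),95.8)
E
```

```text
time: 15.7
position: [0.6161, 0.1137, 0.24]
tool_rot: [0.158, -3.135, 0.001]
ft_force: [-0.3, 0.3, -0.2]
grip_width: 0.003
grip_force: 0.0
t 15.75 pos [0.617  0.114  0.2416] slide [-0.002  0.003  0.017] ang [ 0.    -0.001 -0.001] |mm| 4
```

View pics/s5.png

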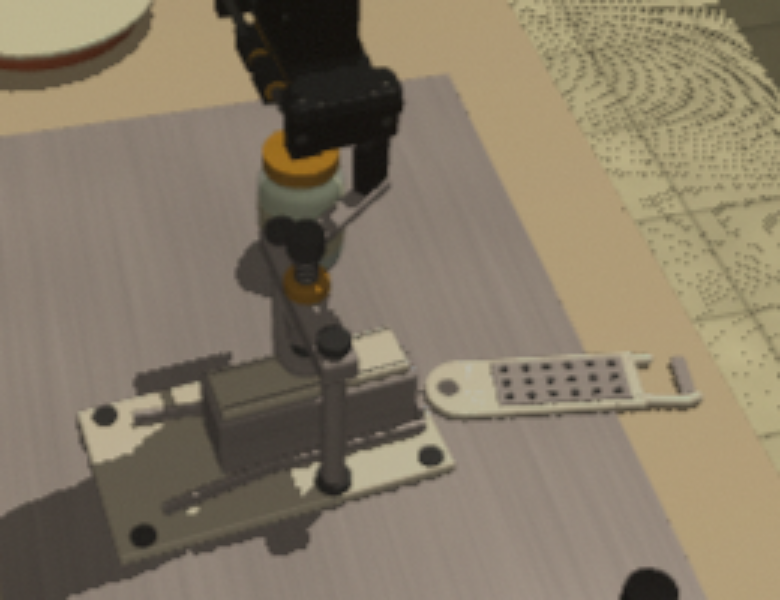

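```bash
python3 -m inch '[{"slide":[-0.073,-0.033,0.012],"angular":[0,0,0],"claw":-1},{"slide":[-0.138,-0.089,0.018],"angular":[0,0,0],"claw":-1},{"slide":[-0.186,-0.165,0.02],"angular":[0,0,0],"claw":-1},{"slide":[-0.211,-0.246,0.022],"angular":[0,0,0],"claw":-1},{"slide":[-0.216,-0.325,0.024],"angular":[0,0,0],"claw":-1},{"slide":[-0.198,-0.408,0.025],"angular":[0,0,0],"claw":-1},{"slide":[-0.155,-0.485,0.027],"angular":[0,0,0],"claw":-1},{"slide":[-0.087,-0.549,0.029],"angular":[0,0,0],"claw":-1},{"slide":[0,-0.591,0.03],"angular":[0,0,0],"claw":-1},{"slide":[0.077,-0.607,0.032],"angular":[0,0,0],"claw":-1}]'; cat > meas.py <<'E'
from crank import *
def grip():
    for c in ["scene","side"]:
        im,W=cloud(c)
        o=ctrl.outline_of("crank_grip",c)
        if not o: print(c,"none");continue
        p=W[o[0]["mask"]];p=p[(p[:,2]>.2)&(p[:,2]<.26)&(np.linalg.norm(p[:,:2]-C,axis=1)<.1)&(np.linalg.norm(p[:,:2]-C,axis=1)>.05)]
        if len(p)>10:
            d=np.median(p[:,:2],0)-C;print(c,round(o[0]["confidence"],2),len(p),"phi mod 2pi",round((1.401-np.arctan2(d[1],d[0]))%(2*np.pi),2),np.linalg.norm(d).round(3))
E
python3 - <<'E'
from meas import *
grip();go(peg(3.05),95.8)
E
```

```text
time: 16.75
position: [0.6134, -0.0406, 0.2349]
tool_rot: [-0.155, 3.134, -0.001]
ft_force: [1.9, 0.3, 0.6]
grip_width: 0.007
grip_force: 0.9
scene 0.69 176 phi mod 2pi 2.95 0.063
side 0.67 178 phi mod 2pi 3.15 0.087
t 16.95 pos [ 0.6141 -0.0386  0.2346] slide [0.002 0.001 0.006] ang [ 0.001  0.005 -0.   ] |mm| 2
```

Crank follows (φ≈3.05). Continue.

```bash
python3 -m inch '[{"slide":[0.072,0,0.005],"angular":[0,0,0],"claw":-1},{"slide":[0.147,0.02,0.008],"angular":[0,0,0],"claw":-1},{"slide":[0.218,0.061,0.01],"angular":[0,0,0],"claw":-1},{"slide":[0.277,0.125,0.011],"angular":[0,0,0],"claw":-1},{"slide":[0.317,0.207,0.013],"angular":[0,0,0],"claw":-1},{"slide":[0.335,0.284,0.014],"angular":[0,0,0],"claw":-1},{"slide":[0.332,0.365,0.016],"angular":[0,0,0],"claw":-1},{"slide":[0.305,0.447,0.018],"angular":[0,0,0],"claw":-1},{"slide":[0.252,0.521,0.02],"angular":[0,0,0],"claw":-1},{"slide":[0.177,0.578,0.022],"angular":[0,0,0],"claw":-1}]'; python3 - <<'E'
from meas import *
grip();go(peg(5.75),95.8)
E
```

```text
time: 17.95
position: [0.5556, 0.1022, 0.2283]
tool_rot: [-0.162, 3.137, -0.001]
ft_force: [-0.2, -1.2, 0.8]
grip_width: 0.005
grip_force: 0.8
scene 0.64 382 phi mod 2pi 5.85 0.076
side 0.77 72 phi mod 2pi 5.73 0.061
t 18.15 pos [0.5553 0.1013 0.2276] slide [ 0.001 -0.001 -0.005] ang [-0.002 -0.001  0.002] |mm| 1
```

```bash
python3 -m inch '[{"slide":[-0.091,0.032,0],"angular":[0,0,0],"claw":-1},{"slide":[-0.16,0.042,0],"angular":[0,0,0],"claw":-1},{"slide":[-0.233,0.035,0.001],"angular":[0,0,0],"claw":-1},{"slide":[-0.307,0.008,0.002],"angular":[0,0,0],"claw":-1},{"slide":[-0.375,-0.042,0.004],"angular":[0,0,0],"claw":-1},{"slide":[-0.429,-0.113,0.006],"angular":[0,0,0],"claw":-1},{"slide":[-0.46,-0.196,0.008],"angular":[0,0,0],"claw":-1},{"slide":[-0.471,-0.273,0.01],"angular":[0,0,0],"claw":-1},{"slide":[-0.459,-0.356,0.012],"angular":[0,0,0],"claw":-1},{"slide":[-0.423,-0.436,0.014],"angular":[0,0,0],"claw":-1}]'; python3 - <<'E'
from meas import *
grip();go(peg(8.45),95.8)
E
```

```text
time: 19.15
position: [0.6712, 0.003, 0.2244]
tool_rot: [0.159, -3.138, -0.002]
ft_force: [-0.3, 1.7, 0.2]
grip_width: 0.004
grip_force: 1.1
scene 0.89 51 phi mod 2pi 2.08 0.062
side 0.79 263 phi mod 2pi 2.3 0.075
t 19.35 pos [0.6713 0.0027 0.2248] slide [0.    0.002 0.001] ang [ 0.     0.001 -0.003] |mm| 1
```

```bash
python3 -m inch '[{"slide":[0.061,-0.069,0.002],"angular":[0,0,0],"claw":-1},{"slide":[0.144,-0.117,0.003],"angular":[0,0,0],"claw":-1},{"slide":[0.227,-0.139,0.005],"angular":[0,0,0],"claw":-1},{"slide":[0.298,-0.144,0.007],"angular":[0,0,0],"claw":-1},{"slide":[0.372,-0.13,0.009],"angular":[0,0,0],"claw":-1},{"slide":[0.445,-0.094,0.01],"angular":[0,0,0],"claw":-1},{"slide":[0.509,-0.037,0.012],"angular":[0,0,0],"claw":-1},{"slide":[0.555,0.041,0.014],"angular":[0,0,0],"claw":-1},{"slide":[0.578,0.121,0.015],"angular":[0,0,0],"claw":-1},{"slide":[0.581,0.201,0.017],"angular":[0,0,0],"claw":-1}]'; python3 - <<'E'
from meas import *
grip();go(peg(11.15),95.8)
E
```

```text
time: 20.35
position: [0.5219, 0.0395, 0.2209]
tool_rot: [-0.16, 3.135, -0.001]
ft_force: [0.6, -2.3, 0.5]
grip_width: 0.005
grip_force: 1.0
scene 0.95 245 phi mod 2pi 4.9 0.071
t 20.55 pos [0.5219 0.0392 0.2202] slide [ 0.002 -0.002 -0.   ] ang [-0.     0.001  0.004] |mm| 1
```

```bash
python3 -m inch '[{"slide":[-0.02,0.082,0.002],"angular":[0,0,0],"claw":-1},{"slide":[-0.066,0.159,0.003],"angular":[0,0,0],"claw":-1},{"slide":[-0.136,0.222,0.005],"angular":[0,0,0],"claw":-1},{"slide":[-0.18,0.245,0.006],"angular":[0,0,0],"claw":-1},{"slide":[-0.224,0.261,0.007],"angular":[0,0,0],"claw":-1},{"slide":[-0.224,0.261,0.007],"angular":[0,0,0],"claw":-1},{"slide":[-0.224,0.261,0.007],"angular":[0,0,0],"claw":-1},{"slide":[-0.136,0.222,0],"angular":[0,0,0],"claw":-1},{"slide":[-0.1,0.2,-0.1],"angular":[0,0,0],"claw":-1},{"slide":[-0.1,0.2,-0.3],"angular":[0,0,0],"claw":-1}]' && python3 -m inch '[{"slide":[0.1,0,-0.1],"angular":[0,0,0],"claw":-1},{"slide":[0.25,0,-0.15],"angular":[0,0,0],"claw":-1},{"slide":[0.35,0,-0.15],"angular":[0,0,0],"claw":-1},{"slide":[0.35,0,-0.15],"angular":[0,0,0],"claw":-1}]'; python3 - <<'E'
from meas import *
grip()
im,W=cloud("wrist");save(im,"w6.png")
for c in ["scene","side"]:
    im,W=cloud(c);o=ctrl.outline_of("mould",c)[0];z=W[...,2]
    m=cv2.dilate(o["mask"].astype(np.uint8),np.ones((5,5)))>0
    p=W[m&(z>.066)&(z<.086)];q=(p[:,:2]-C)@R.from_euler('z',5.8,degrees=True).as_matrix()[:2,:2]
    print(c,len(p),cv2.minAreaRect((q*1000).astype(np.float32)))
a=im["color"][120:320,200:460];cv2.imwrite("pics/s6.png",cv2.cvtColor(cv2.resize(a,(780,600)),cv2.COLOR_RGB2BGR))
print(ctrl.get_state()["time"])
E
```

```text
time: 21.55
position: [0.5381, 0.0886, 0.2922]
tool_rot: [0.155, -3.129, 0.002]
ft_force: [1.7, 0.4, 0.4]
grip_width: 0.002
grip_force: 0.0
time: 21.95
position: [0.4524, 0.0813, 0.3342]
tool_rot: [-0.159, 3.135, 0.004]
ft_force: [0.7, 0.3, 0.3]
grip_width: 0.005
grip_force: 0.0
scene 0.95 272 phi mod 2pi 6.08 0.078
side 0.69 155 phi mod 2pi 5.9 0.066
scene 0 ((0.0, 0.0), (0.0, 0.0), 0.0)
side 1028 ((-1.8525543212890625, -20.26714324951172), (94.9467544555664, 160.22998046875), 88.15264129638672)
22.4
```

View pics/s6.png

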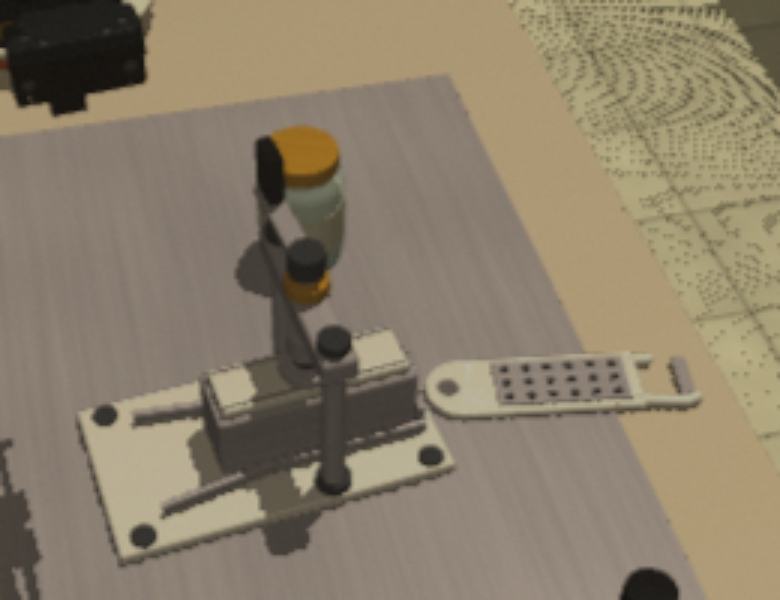

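```bash
python3 -c "
from bench import ctrl
print(ctrl.close_job())"
```

```text
the job is handed in; nothing more can be done
None
```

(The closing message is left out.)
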